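Tray under the dosing bridge, then one dose

TASK

Slide the slide tray lengthwise into the low tunnel under the dosing bridge until its leading end rests against the stop hidden inside, gently enough not to shift the stop's setting. Only then press the pump cap on top of the bottle right down and let it come back up. Leave the flask and the jar alone.

Things in the scene. Friction and masses are not known exactly. Their poses are not given: they have to be found in the camera images.
- tray_mid (a point): Centre (half-way up) of the loose aluminium slide tray: a low, flat-sided oblong 130 long (its x) x 64 wide (its y) x 22 mm high (z), about 0.25 kg (varies), lying on the bench, with four glass slides sunk in its top; its outside is solid enough to be pushed at an end or gripped across its 64 mm width. Both ends are alike and either may lead.
- bridge: The dosing bridge: a white box, fixed on the bench, 150 mm wide (y), 96 mm high, 190 mm deep (x). Origin: on the bench below the middle of its visor's front edge; x points into the tunnel, roughly to the robot's left, z up. With the tray against the stop hidden inside, the tray's near end lies somewhere from x = 16 to 38 mm: under the visor, too far in for an upright gripper but not for one tilted about 40 degrees.
- visor (a point): Middle of the front edge of the grey visor, on its underside, 80 mm above the bench; axes as the bridge. The visor is 14 mm thick, 150 mm wide and overhangs the 35 mm in front of the tunnel; below it all is open, also at the sides, but for two steel guide blades 14 mm high that flare from 38 mm either side of the centre line at the mouth to 53 mm at x = 10 mm.
- mouth (a point): Middle of the tunnel's mouth, half-way up, 35 mm behind the visor's front edge; axes as the bridge. The tunnel is straight, 70 mm wide, 29 mm high, its floor the bench itself, its back closed. Inside, a steel stop is clamped at a depth that differs each time over 22 mm and cannot be seen; it is stiff to the touch and slips in its clamp at about 20 N.
- pump_top (a point): Middle of the flat top of the round white pump cap (38 mm across, 12 mm thick, spout towards the bridge's front) on the white bottle standing fixed on top of the bridge; about 240 mm above the bench, z up.
- pump (a joint): Travel of the sprung pump cap: 0 up, 0.010 m fully down. It takes 3 N to start and 8 N at the bottom, and springs back.
- flask_mid (a point): Bystander: middle of a loose amber conical flask, 76 mm across, 116 mm high.
- jar_mid (a point): Bystander: middle of a loose round jar, 66 mm across, 85 mm high.

How it is judged:
By the outcome, as a careful person would: the job done as asked, in the order asked, and still so for the second after the job is handed in, with the robot touching nothing.
It also fails if it takes over 62 s, if anything falls off the work surface, if the arm or the gripper's body presses on something with over 40 N, if the wrist force passes 120 N, or if a joint passes its speed limit or range.

ROBOT

A 7-joint arm with a two-finger parallel gripper is mounted at the origin on the work surface. World frame = base frame: x ahead of the robot, y to its left, z up, the work surface at z = 0. Lengths are in m, angles in rad, forces in N, time in s.
With the tool pointing down it reaches from about 0.35 to 0.9 m from the base axis. Payload 8.1 kg.
Tool frame: the origin (TCP) lies at the very end of the fingers, on their centre line; the grasp point (between the pads) lies 19 mm behind it (pinch_z is the distance from the TCP to the grasp point, in m); y points along the fingers, x is the direction in which the jaws open and shut, and the axes are right-handed (so a half turn about y gives the same grasp; the last joint's range is limited). The gripper opens to 92 mm and grips with 3 to 60 N. Pads are 19 mm wide; open, the fingers measure 130 mm over their backs; the gripper's body (75 mm by 190 mm) begins 47 mm behind the grasp point.
Start: joints at [1.106, 0.434, 0.025, 1.573, -0.012, 1.134, -0.075], TCP at [0.221, -0.585, 0.227] pointing down, gripper open.
Joint ranges: [-2.62, 2.62], [-0.44, 2.09], [-1.27, 1.32], [0.08, 2.57], [-1.32, 4.46], [0.12, 2], [-2.74, 2.74]. Speed limits (rad/s): [2.22, 2.22, 3.01, 3.01, 3.14, 3.14, 3.14].

INTERFACE

Orientations are given as a 3x3 rotation matrix whose columns are the frame's x, y, z axes.
In Python, from rig import * gives the robot as it stands.
- The arm moves only by the tool drive_tool, never from a script. Its argument "series" is a list that holds one entry, the list of rows, each a list of 5 numbers: the finger opening in cm, from 0 to 9.18, then the shift along the world's x, y, z in cm, then the turn about the world's z in degrees. A call has 1 to 20 rows; each row is the pose to reach, as a shift and turn from the pose commanded when the call began; what a row does not reach only later rows make up. A row lasts 1/10 s, in which the tool goes at most 50 mm and 8.59 degrees, less where a joint would pass 70% of its speed; a pose out of reach is approached as far as the arm can. A call with a gripper value outside its range is refused whole. The fingers move at their own pace and stop on an object; "force" is the grip in N (left out, the last holds). Time passes only in rows, so rows that repeat a pose let the fingers close. It gives the time, the measured TCP pose, the force and the opening at its end, in the units of the state.
- sense(): the state, without advancing time (a new reading comes with each control period).
- grab_frame(name): name is "scene" or "side" or "wrist"; returns the picture (400x640x3 uint8, red, green, blue); there is no depth.
- camera_model(name): a dict with "mtx" (3x3 intrinsics, pixels), "D" ([k1, k2, p1, p2, k3] as OpenCV has them; the pictures are not rectified), "R" (3x3) and "t" (3): a world point X has camera coordinates R X + t. Camera axes: x right, y down, z forward; pixel columns grow to the right and rows downward; lengths in m; the calibration is good to about 2 mm. A picture is of the moment at which its call begins: read the wrist's pose just before it. camera_model takes no time and is no camera call; for the wrist camera it gives the pose at the moment of the call.
- hand_in(): hands the job in, once; it reports no verdict.
The state is a dict: "t": time; "joint_pos": joint angles; "joint_vel": joint speeds; "joint_efforts": joint torques, N m; "ee_pos": TCP position; "ee_rot": TCP orientation; "ft_force": force on the tool from outside, world axes, zero at the start; "torque": the same for the moment, N m; "width": finger opening in m.
Only numpy, scipy, OpenCV 4.12 (cv2) and the standard library are available. Lean on these libraries where they do the work, as an engineer would, in place of code of your own. Each camera call takes 0.05 s, during which the arm holds its last target. There are 200 camera calls.

## Working session

There is one attempt and no reset: what is moved stays moved. The work goes in short steps, Python scripts to look and compute and a tool call to move; the robot and the scene stay as the last step left them, time stands still between calls to the robot, and variables do not carry over. Pictures are saved under pics/ and viewed, about 8 in all and at most 12, crops included, and the job is handed in when it is done.

Besides the shell and the picture viewer there is one more tool, called after "Call:" by a JSON object that holds its "method" and its "body". drive_tool: Moves the arm, as the interface text tells. Its arguments: {"type":"object","properties":{"series":{"type":"array","items":{"type":"array","items":{"type":"array","items":{"type":"number"}}}},"force":{"type":"number"}},"required":["series"]}

```bash
mkdir -p pics; python3 - <<'E'
from rig import *
import cv2
s=sense();print(s)
for n in("scene","side"):
    cv2.imwrite(f"pics/{n}0.png",cv2.cvtColor(grab_frame(n),cv2.COLOR_RGB2BGR))
    c=camera_model(n);print(n,c)
E
```

```text
{'t': 0.0, 'joint_pos': array([ 1.10635021,  0.43522072,  0.02497663,  1.57408559, -0.01162682,
        1.13398558, -0.07508424]), 'joint_vel': array([ 0.0007713 ,  0.00124885, -0.00015904, -0.00130828, -0.00062276,
       -0.00017097,  0.00168132]), 'joint_efforts': array([ 1.78218143e-04, -6.67835069e+01,  9.85025950e-01, -3.14449954e+01,
       -6.04550494e-02,  4.29715379e-02,  1.74291104e-04]), 'ee_pos': array([ 0.2210265 , -0.58407582,  0.22595086]), 'ee_rot': array([[ 3.53936737e-01, -6.59381717e-04,  9.35269133e-01],
       [-9.35268082e-01,  1.40717130e-03,  3.53937332e-01],
       [-1.54946369e-03, -9.99998793e-01, -1.18649053e-04]]), 'ft_force': array([ 0.13721832, -0.60254942, -0.26927711]), 'torque': array([ 0.03788658, -0.00860242, -0.01618092]), 'width': 0.09196776663475693}
scene {'mtx': array([[443.4039057 ,   0.        , 315.88665324],
       [  0.        , 443.4039057 , 198.53257564],
       [  0.        ,   0.        ,   1.        ]]), 'D': array([-0.01885593,  0.        ,  0.        ,  0.        ,  0.        ]), 'R': array([[-0.35955385,  0.93299425, -0.01558088],
       [ 0.59859983,  0.2178128 , -0.77086693],
       [-0.7158207 , -0.28649488, -0.63680563]]), 't': array([ 0.23730804, -0.21295388,  1.59981721])}
side {'mtx': array([[442.79611417,   0.        , 314.13193459],
       [  0.        , 442.79611417, 196.34710193],
       [  0.        ,   0.        ,   1.        ]]), 'D': array([-0.04839124,  0.        ,  0.        ,  0.        ,  0.        ]), 'R': array([[ 0.99807201, -0.0605412 , -0.01367569],
       [-0.05324256, -0.72189403, -0.68995235],
       [ 0.03189815,  0.68935025, -0.72372559]]), 't': array([-0.59793854,  0.09046897,  1.18821733])}
```

View pics/scene0.png

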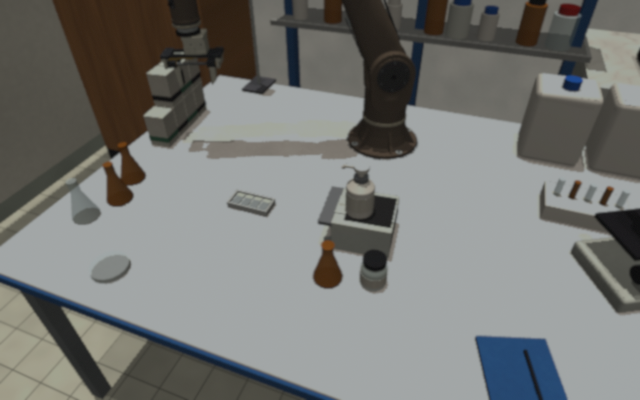

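View pics/side0.png

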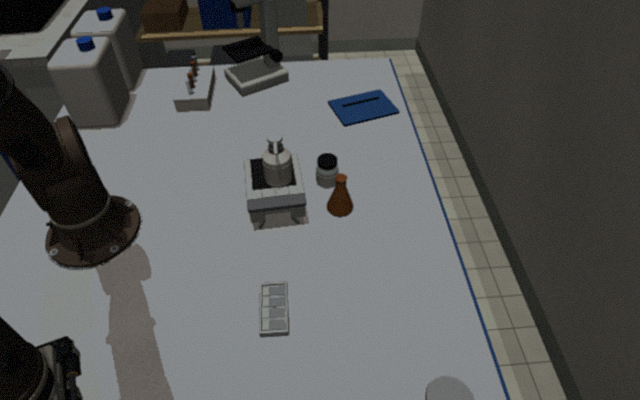

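The scene view shows the tray near (251,203) and the bridge and bottle near (362,215). The flask is near (328,265) and the jar near (374,268). In the side view the tray is near (274,309) and the bridge front near (277,207).

The moves give only a yaw, but this job needs a tilted tool. I'll measure first, then test how the controller behaves at the edge of its reach.

```bash
ls; cat > h.py <<'E'
from rig import *
import cv2, numpy as np
def ray(c,px):
    p=cv2.undistortPoints(np.array([[px]],float),c["mtx"],c["D"])[0,0]
    return -c["R"].T@c["t"], c["R"].T@np.array([p[0],p[1],1.])
def onz(c,px,z):
    o,d=ray(c,px); return o+d*(z-o[2])/d[2]
def tri(c1,p1,c2,p2):
    o1,d1=ray(c1,p1);o2,d2=ray(c2,p2)
    s=np.linalg.lstsq(np.c_[d1,-d2],o2-o1,rcond=None)[0]
    a,b=o1+d1*s[0],o2+d2*s[1]; return (a+b)/2,np.linalg.norm(a-b)
def proj(c,X):
    return cv2.projectPoints(np.array([X],float),cv2.Rodrigues(c["R"])[0],c["t"],c["mtx"],c["D"])[0][0,0]
E
python3 - <<'E'
from h import *
a=cv2.imread("pics/side0.png")[120:345,225:365]
b=cv2.imread("pics/scene0.png")[155:290,215:410]
a=cv2.resize(a,None,fx=2.6,fy=2.6,interpolation=3); b=cv2.resize(b,None,fx=2.2,fy=2.2,interpolation=3)
im=np.zeros((590,800,3),np.uint8); im[:a.shape[0],:a.shape[1]]=a; im[:b.shape[0],365:365+b.shape[1]]=b
cv2.imwrite("pics/crop1.png",im)
E
```

```text
pics
```

View pics/crop1.png

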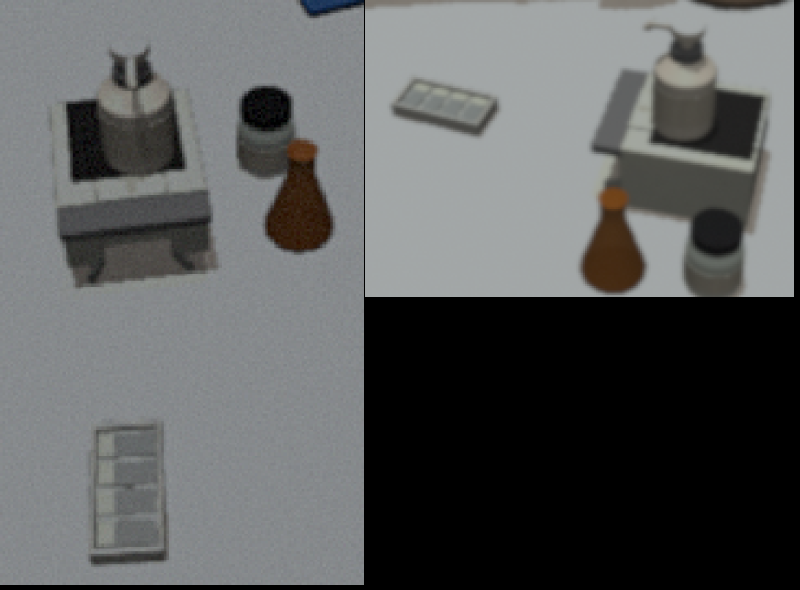

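Call:
{"method": "drive_tool", "body": {"series": [[[9, 0, 0, 5, 0], [9, 0, 0, 10, 0], [9, 0, 0, 15, 0], [9, 0, 0, 20, 0], [9, 0, 0, 25, 0], [9, 0, 0, 30, 0], [9, 0, 0, 35, 0], [9, 0, 0, 40, 0], [9, 0, 0, 45, 0], [9, 0, 0, 50, 0], [9, 0, 0, 55, 0], [9, 0, 0, 60, 0]]]}}

```text
t: 1.3
ee_pos: [0.1643, -0.5201, 0.766]
ee_rot: [[0.231, 0.165, 0.959], [-0.917, -0.293, 0.271], [0.326, -0.942, 0.084]]
ft_force: [-5.8, 1.7, 2.3]
width: 0.0898
```

The crop shows the tray's top corners at about (95,425), (162,423), (165,553) and (91,557). The visor's lower front edge runs from (60,236) to (208,224). The arm does tilt at its limit, by about 20°, so next I check whether the tilt stays.

Call:
{"method": "drive_tool", "body": {"series": [[[9, 0, 0, -5, 0], [9, 0, 0, -10, 0], [9, 0, 0, -15, 0], [9, 0, 0, -20, 0], [9, 0, 0, -20, 0]]]}}

```text
t: 1.8
ee_pos: [0.1938, -0.5135, 0.5432]
ee_rot: [[0.294, 0.18, 0.939], [-0.913, -0.239, 0.332], [0.284, -0.954, 0.094]]
ft_force: [-1.0, 1.4, -0.5]
width: 0.0898
```

```bash
python3 - <<'E'
from h import *
S=camera_model("side");C=camera_model("scene")
f=lambda x,y:(225+x/2.6-.3,120+y/2.6-.3)
g=lambda x,y:(215+(x-365)/2.2-.3,155+y/2.2-.3)
T=[onz(S,f(*p),.022) for p in[(95,425),(162,423),(165,553),(91,557)]]
print("tray",np.round(T,4),np.mean(T,0))
V=[onz(S,f(*p),.08) for p in[(60,236),(208,224)]]; print("visor bot",np.round(V,4),np.mean(V,0))
V=[onz(S,f(*p),.094) for p in[(56,207),(210,190)]]; print("visor top",np.round(V,4),np.mean(V,0))
V=[onz(C,g(*p),.094) for p in[(625,71),(594,150)]]; print("visor top scene",np.round(V,4),np.mean(V,0))
T=[onz(C,g(*p),.022) for p in[(412,79),(497,98),(484,126),(395,102)]]; print("tray scene",np.round(T,4),np.mean(T,0))
print(tri(S,f(131,52),C,g(687,35)))
print("flask top",tri(S,f(302,148),C,g(614,197)),"jar top",onz(S,f(267,106),.085),onz(C,g(717,232),.085))
s=sense();print(s["ee_pos"],s["ee_rot"],s["ft_force"],s["joint_pos"])
E
```

```text
tray [[ 0.4617 -0.213   0.022 ]
 [ 0.5223 -0.215   0.022 ]
 [ 0.5224 -0.3419  0.022 ]
 [ 0.4608 -0.3415  0.022 ]] [ 0.49180343 -0.2778394   0.022     ]
visor bot [[ 0.4296 -0.0324  0.08  ]
 [ 0.5744 -0.0271  0.08  ]] [ 0.50202393 -0.02977412  0.08      ]
visor top [[ 0.4263 -0.0065  0.094 ]
 [ 0.5783  0.0056  0.094 ]] [ 5.02311560e-01 -4.35724188e-04  9.40000000e-02]
visor top scene [[ 0.4353 -0.0342  0.094 ]
 [ 0.5869 -0.0187  0.094 ]] [ 0.51107904 -0.02644007  0.094     ]
tray scene [[ 0.4657 -0.3349  0.022 ]
 [ 0.4627 -0.2065  0.022 ]
 [ 0.5205 -0.198   0.022 ]
 [ 0.5174 -0.3321  0.022 ]] [ 0.49157582 -0.26787344  0.022     ]
(array([0.51038787, 0.0635604 , 0.22609485]), np.float64(0.00088539498029413))
flask top (array([0.67188555, 0.03593578, 0.11665592]), np.float64(0.0014598756373063956)) jar top [0.64574128 0.13578656 0.085     ] [0.65285393 0.14612119 0.085     ]
[ 0.193826   -0.51354411  0.54315018] [[ 0.29391963  0.17980987  0.93876497]
 [-0.91254741 -0.23941516  0.3315684 ]
 [ 0.28437384 -0.954122    0.09371621]] [-0.98708594  1.44619249 -0.51275068] [ 0.56386245 -0.0050475   0.60604238  1.41775323 -0.07010281  1.43273397
 -0.07532729]
```

The tilt stays in the commanded pose. So I can build up the needed tilt at the reach limit, with the yaw chosen to cancel the sideways part.

Call:
{"method": "drive_tool", "body": {"series": [[[2, 4, 8, 0, -7], [2, 8, 16, 0, -14], [2, 12, 24, 0, -21], [2, 16, 32, 0, -28], [2, 20, 40, 0, -35], [2, 20, 40, 5, -35], [2, 20, 40, 10, -35], [2, 20, 40, 15, -35], [2, 20, 40, 20, -35], [2, 20, 40, 25, -35], [2, 20, 40, 30, -35], [2, 20, 40, 35, -35], [2, 20, 40, 40, -35], [2, 20, 40, 45, -35], [2, 20, 40, 50, -35], [2, 20, 40, 50, -35]]]}}

```text
t: 3.4
ee_pos: [0.3322, -0.1782, 0.7139]
ee_rot: [[-0.29, 0.065, 0.955], [-0.911, -0.322, -0.256], [0.291, -0.944, 0.152]]
ft_force: [-2.2, -0.5, 0.2]
width: 0.02
```

```bash
python3 -c "
from h import *
s=sense();print(s['joint_pos'].round(2))"
```

```text
[ 1.32 -0.05 -1.13  1.01  0.29  2.   -1.52]
```

Call:
{"method": "drive_tool", "body": {"series": [[[2, 1, 3, 5, 0], [2, 2, 6, 10, 0], [2, 3, 9, 15, 0], [2, 4, 12, 20, 0], [2, 5, 14, 25, 0], [2, 6, 14, 30, 0], [2, 6, 14, 35, 0], [2, 6, 14, 40, 0]]]}}

```text
t: 4.2
ee_pos: [0.3505, -0.127, 0.7489]
ee_rot: [[-0.291, 0.108, 0.951], [-0.904, -0.358, -0.236], [0.315, -0.928, 0.201]]
ft_force: [-0.2, 0.1, -0.2]
width: 0.0199
```

```bash
python3 -c "
from h import *
s=sense();print(s['joint_pos'].round(2))"
```

```text
[ 2.02 -0.31 -1.27  0.9  -0.1   2.   -1.19]
```

Call:
{"method": "drive_tool", "body": {"series": [[[2, 3, 3, 5, 0], [2, 5, 5, 10, 0], [2, 8, 5, 15, 0], [2, 10, 5, 20, 0], [2, 12, 5, 25, 0], [2, 12, 5, 30, 0], [2, 12, 5, 35, 0], [2, 12, 5, 40, 0]]]}}

```text
t: 5.0
ee_pos: [0.3922, -0.1242, 0.7656]
ee_rot: [[-0.293, 0.153, 0.944], [-0.896, -0.388, -0.216], [0.333, -0.909, 0.251]]
ft_force: [-0.2, 0.3, -0.0]
width: 0.0199
```

```bash
python3 -c "
from h import *
s=sense();print(s['joint_pos'].round(2))"
```

```text
[ 2.22 -0.39 -1.27  0.81 -0.27  2.   -1.11]
```

Call:
{"method": "drive_tool", "body": {"series": [[[2, 5, 0, -3, 0], [2, 10, 0, -6, 0], [2, 15, 0, -9, 0], [2, 20, 0, -12, 0], [2, 25, 0, -15, 0], [2, 30, 0, -18, 0], [2, 35, 0, -20, 0], [2, 40, 0, -20, 0], [2, 45, 0, -20, 0], [2, 50, 0, -20, 0], [2, 55, 0, -20, 0], [2, 60, 0, -20, 0], [2, 65, 0, -20, 0], [2, 70, 0, -20, 0], [2, 80, 0, -20, 0], [2, 90, 0, -20, 0]]]}}

```text
t: 6.6
ee_pos: [0.4607, -0.1341, 0.5819]
ee_rot: [[-0.291, 0.201, 0.935], [-0.902, -0.384, -0.198], [0.319, -0.901, 0.293]]
ft_force: [-0.3, 0.1, 0.0]
width: 0.0203
```

```bash
python3 -c "
from h import *
s=sense();print(s['joint_pos'].round(2))"
```

```text
[ 1.93 -0.44 -1.27  1.37 -0.22  1.49 -1.25]
```

The arm is wedged against the limits of joints 2 and 3. I'll fit a simple kinematic model from the poses seen so far, so I can plan a way to tilt properly.

```bash
cat > kin.py <<'E'
import numpy as np
from scipy.spatial.transform import Rotation as Ro
from scipy.optimize import least_squares
def fk(q,P,sg):
    b,d1,d3,d5,d7,a1,a3,a5,t=P
    R=Ro.from_euler('z',b); p=np.array([0,0,d1])
    for i in range(7):
        R=R*Ro.from_euler('z' if i%2==0 else 'y',sg[i]*q[i])
        if i==1: p=p+R.apply([a1,0,0])
        if i==2: p=p+R.apply([a3,0,d3])
        if i==4: p=p+R.apply([a5,0,d5])
    R=R*Ro.from_euler('z',t); p=p+R.apply([0,0,d7])
    R=R.as_matrix()   # local z = tool y (along the fingers); x = tool x
    return p,np.c_[R[:,0],R[:,2],-R[:,1]]
D=[([1.10635,.43522,.02498,1.57409,-.01163,1.13399,-.07508],[.22103,-.58408,.22595],[[.3539,-.0007,.9353],[-.9353,.0014,.3539],[-.0015,-1,-.0001]]),
([.56386,-.00505,.60604,1.41775,-.0701,1.43273,-.07533],[.19383,-.51354,.54315],[[.2939,.1798,.9388],[-.9125,-.2394,.3316],[.2844,-.9541,.0937]]),
([2.02,-.31,-1.27,.9,-.1,2,-1.19],[.3505,-.127,.7489],[[-.291,.108,.951],[-.904,-.358,-.236],[.315,-.928,.201]]),
([2.22,-.39,-1.27,.81,-.27,2,-1.11],[.3922,-.1242,.7656],[[-.293,.153,.944],[-.896,-.388,-.216],[.333,-.909,.251]]),
([1.93,-.44,-1.27,1.37,-.22,1.49,-1.25],[.4607,-.1341,.5819],[[-.291,.201,.935],[-.902,-.384,-.198],[.319,-.901,.293]])]
def res(P,sg):
    o=[]
    for q,p,R in D:
        a,B=fk(q,P,sg); o+=list(a-p)+list(.3*(B-np.array(R)).ravel())
    return np.array(o)
if __name__=="__main__":
    import itertools
    best=[]
    for s in itertools.product([1,-1],repeat=4):
        sg=[s[0],1,s[1],1,s[2],1,s[3]]
        for b in(0,3.14):
            for t in(0,1.57,3.14,-1.57):
                r=least_squares(res,[b,.3,.4,.4,.2,0,0,0,t],args=(sg,))
                best.append((r.cost,sg,r.x))
    best.sort(key=lambda k:k[0])
    for c in best[:4]: print(c[0],c[1],c[2].round(4))
E
python3 kin.py
```

```text
0.0011807614198921848 [-1, 1, -1, 1, -1, 1, -1] [-0.0651  0.2009  0.5028  0.4504  0.2758  0.0122 -0.0117 -0.0352  3.0837]
0.0011807614198922356 [-1, 1, -1, 1, -1, 1, -1] [-0.0651  0.2009  0.5028  0.4504  0.2758  0.0122 -0.0117 -0.0352 -3.1995]
0.0011807614198926853 [-1, 1, -1, 1, -1, 1, -1] [-0.0651  0.2009  0.5028  0.4504  0.2758  0.0122 -0.0117 -0.0352 -3.1995]
0.00118076141989453 [-1, 1, -1, 1, -1, 1, -1] [-0.0651  0.2009  0.5028  0.4504  0.2758  0.0122 -0.0117 -0.0352  3.0837]
```

```bash
cat > sim.py <<'E'
from kin import *
P=least_squares(res,[-.065,.2,.5,.45,.276,.012,-.012,-.035,3.08],args=([-1,1,-1,1,-1,1,-1],)).x
SG=[-1,1,-1,1,-1,1,-1]
LO=np.array([-2.62,-.44,-1.27,.08,-1.32,.12,-2.74]);HI=np.array([2.62,2.09,1.32,2.57,4.46,2,2.74])
VM=np.array([2.22,2.22,3.01,3.01,3.14,3.14,3.14])*.07
def err(q,p,R,w):
    a,B=fk(q,P,SG); return np.r_[a-p, w*Ro.from_matrix(B@R.T).as_rotvec()]
def ik(p,R,q0,w=.3,reg=0.):
    f=lambda q:np.r_[err(q,p,R,w),reg*(q-q0)]
    return least_squares(f,np.clip(q0,LO+1e-4,HI-1e-4),bounds=(LO,HI))
def rz(d): return Ro.from_euler('z',d,degrees=True).as_matrix()
def call(q,rows,w=.3,reg=.01):
    p0,R0=fk(q,P,SG); p,R=p0.copy(),R0.copy()
    for r in rows:
        tp,tR=p0+np.array(r[1:4])/100, rz(r[4])@R0
        p,R=fk(q,P,SG)
        d=tp-p; n=np.linalg.norm(d); d*=min(1,.05/max(n,1e-9))
        v=Ro.from_matrix(tR@R.T).as_rotvec(); m=np.linalg.norm(v); v*=min(1,.15/max(m,1e-9))
        qn=ik(p+d,Ro.from_rotvec(v).as_matrix()@R,q,w,reg).x
        q=q+(qn-q)*min(1,1/np.max(np.abs(qn-q)/VM))
    return q
E
cat > t1.py <<'E'
from sim import *
def up(n,dx=0): return [[2,0,0,5*i,0] for i in range(1,n+1)]
for w in(.1,.3,1):
    q=np.array(D[0][0])
    q=call(q,[[9,0,0,5*i,0] for i in range(1,13)],w); a=q
    q=call(q,[[9,0,0,-5,0],[9,0,0,-10,0],[9,0,0,-15,0],[9,0,0,-20,0],[9,0,0,-20,0]],w)
    print(w,a.round(2),q.round(2),fk(q,P,SG)[0].round(3),fk(q,P,SG)[1][:,1].round(2))
print("actual",np.round(D[1][0],2))
rng=np.random.default_rng(0)
for sx in(1,-1):
  for th in (40,50):
    t=np.radians(th); y=np.array([0,np.sin(t),-np.cos(t)]);x=np.array([sx,0,0.]);R=np.c_[x,y,np.cross(x,y)]
    for p in([.5,-.02,.02],[.5,-.35,.04]):
        S=[]
        for k in range(30):
            r=ik(np.array(p),R,rng.uniform(LO,HI))
            if r.cost<1e-8: S.append(r.x)
        S=np.array(S)
        print(sx,th,p,len(S)); 
        if len(S): print(S[np.argsort(np.abs(S[:,2]))][:3].round(2))
E
python3 t1.py
```

```text
0.1 [ 1.12  0.53  0.    0.08 -0.    1.98 -0.08] [ 1.12  0.14  0.    1.12 -0.    1.34 -0.08] [ 0.234 -0.584  0.634] [ 0.19 -0.48 -0.86]
0.3 [ 1.12  0.41  0.    0.55 -0.    2.   -0.08] [ 1.12  0.2   0.    1.33 -0.    1.44 -0.08] [ 0.223 -0.556  0.477] [ 0.07 -0.17 -0.98]
1 [ 1.12  0.38  0.    0.74 -0.    2.   -0.08] [ 1.12  0.26  0.    1.38 -0.    1.49 -0.08] [ 0.217 -0.542  0.418] [ 0.01 -0.02 -1.  ]
actual [ 0.56 -0.01  0.61  1.42 -0.07  1.43 -0.08]
1 40 [0.5, -0.02, 0.02] 20
[[ 0.22  0.62  0.06  2.   -0.86  1.    0.93]
 [ 0.32  0.62 -0.08  2.   -0.79  0.94  0.87]
 [ 0.33  0.62 -0.09  2.   -0.78  0.94  0.87]]
1 40 [0.5, -0.35, 0.04] 15
[[ 0.8   0.84 -0.12  1.48 -0.4   1.35  0.9 ]
 [ 0.82  0.85 -0.16  1.48 -0.38  1.35  0.88]
 [ 0.51  0.88  0.35  1.47 -0.69  1.49  1.12]]
1 50 [0.5, -0.02, 0.02] 19
[[ 0.31  0.7   0.01  1.96 -0.92  1.12  1.02]
 [ 0.3   0.7   0.02  1.96 -0.92  1.13  1.02]
 [ 0.53  0.71 -0.28  1.97 -0.77  1.    0.89]]
1 50 [0.5, -0.35, 0.04] 12
[[ 0.76  0.92 -0.02  1.4  -0.54  1.54  0.98]
 [ 0.79  0.92 -0.06  1.4  -0.51  1.52  0.96]
 [ 0.67  0.93  0.14  1.39 -0.63  1.59  1.06]]
-1 40 [0.5, -0.02, 0.02] 12
[[ 0.41  0.62 -0.19  2.01 -0.72  0.9  -2.32]
 [ 0.07  0.64  0.25  1.99 -0.94  1.08 -2.14]
 [ 0.    0.66  0.34  1.99 -0.98  1.12 -2.1 ]]
-1 40 [0.5, -0.35, 0.04] 9
[[ 0.64  0.85  0.13  1.47 -0.56  1.42 -2.12]
 [ 0.57  0.86  0.26  1.47 -0.63  1.46 -2.06]
 [ 0.91  0.86 -0.3   1.48 -0.29  1.32 -2.34]]
-1 50 [0.5, -0.02, 0.02] 8
[[ 0.43  0.7  -0.15  1.97 -0.84  1.05 -2.19]
 [ 0.44  0.7  -0.16  1.97 -0.83  1.05 -2.19]
 [ 0.61  0.72 -0.38  1.98 -0.71  0.96 -2.3 ]]
-1 50 [0.5, -0.35, 0.04] 8
[[ 0.79  0.92 -0.05  1.4  -0.52  1.52 -2.18]
 [ 0.84  0.93 -0.14  1.4  -0.47  1.5  -2.22]
 [ 0.53  0.97  0.39  1.38 -0.78  1.68 -1.98]]
```

```bash
cat > sim2.py <<'E'
from sim import *
def jac(q,w):
    p,R=fk(q,P,SG); J=np.zeros((6,7))
    for i in range(7):
        d=q.copy(); d[i]+=1e-5; a,B=fk(d,P,SG)
        J[:,i]=np.r_[a-p, w*Ro.from_matrix(B@R.T).as_rotvec()]/1e-5
    return J
def call2(q,rows,w=.3,lam=.05,n=5,mode="clip"):
    q=q.copy(); p0,R0=fk(q,P,SG); p,R=p0.copy(),R0.copy()
    for r in rows:
        tp,tR=p0+np.array(r[1:4])/100, rz(r[4])@R0
        if mode!="free": p,R=fk(q,P,SG)
        d=tp-p; d*=min(1,.05/max(np.linalg.norm(d),1e-9))
        v=Ro.from_matrix(tR@R.T).as_rotvec(); v*=min(1,.15/max(np.linalg.norm(v),1e-9))
        p=p+d; R=Ro.from_rotvec(v).as_matrix()@R
        q0=q.copy()
        for k in range(n):
            J=jac(q,w); e=-err(q,p,R,w)
            q=np.clip(q+J.T@np.linalg.solve(J@J.T+lam**2*np.eye(6),e),LO,HI)
        q=q0+(q-q0)*min(1,1/np.max(np.abs(q-q0)/VM))
    return q
H=[[[9,0,0,5*i,0] for i in range(1,13)],
 [[9,0,0,-5,0],[9,0,0,-10,0],[9,0,0,-15,0],[9,0,0,-20,0],[9,0,0,-20,0]],
 [[2,4*i,8*i,0,-7*i] for i in range(1,6)]+[[2,20,40,min(50,5*i),-35] for i in range(1,12)],
 [[2,min(i,6),min(3*i,14),5*i,0] for i in range(1,9)]]
A=[None,[.56,-.01,.61,1.42,-.07,1.43,-.08],[1.32,-.05,-1.13,1.01,.29,2,-1.52],[2.02,-.31,-1.27,.9,-.1,2,-1.19]]
if __name__=="__main__":
  for a in A[1:]: print("actual",a)
  for mode in("clip","free"):
   for w in(.1,.3,1):
    for lam in(.01,.05,.15):
     for n in (1,8):
      q=np.array(D[0][0]);o=[]
      for h in H: q=call2(q,h,w,lam,n,mode);o.append(q)
      e=sum(np.linalg.norm(o[i]-A[i]) for i in(1,2,3))
      print(mode,w,lam,n,round(e,2),*[x.round(2) for x in o[1:3]])
E
python3 sim2.py
```

```text
actual [0.56, -0.01, 0.61, 1.42, -0.07, 1.43, -0.08]
actual [1.32, -0.05, -1.13, 1.01, 0.29, 2, -1.52]
actual [2.02, -0.31, -1.27, 0.9, -0.1, 2, -1.19]
clip 0.1 0.01 1 5.53 [ 1.12  0.79  0.02  0.92 -0.02  1.4  -0.07] [ 0.54  0.62  0.09  0.28 -0.03  2.   -1.22]
clip 0.1 0.01 8 6.17 [ 1.12  0.26  0.    1.11 -0.    1.34 -0.08] [ 0.29  0.53  0.58  0.08  0.11  2.   -0.94]
clip 0.1 0.05 1 5.91 [ 1.11  0.4   0.03  0.79 -0.01  1.83 -0.08] [ 0.25  0.29 -0.08  0.08  0.31  1.82 -1.34]
clip 0.1 0.05 8 6.67 [ 1.11  0.13  0.02  1.12 -0.    1.3  -0.08] [-0.09  0.39  0.17  0.08  1.02  1.72 -0.8 ]
clip 0.1 0.15 1 4.36 [ 1.1   0.2   0.03  1.17 -0.01  1.43 -0.08] [ 0.74 -0.08 -0.33  0.73 -0.04  1.44 -0.85]
clip 0.1 0.15 8 6.11 [ 1.11  0.23  0.03  1.06 -0.01  1.51 -0.08] [ 0.04  0.27 -0.16  0.08  0.83  1.75 -1.16]
clip 0.3 0.01 1 5.48 [ 1.13  0.91  0.02  0.88 -0.02  1.4  -0.08] [ 0.56  0.51  0.09  0.55 -0.1   1.99 -1.23]
clip 0.3 0.01 8 5.51 [ 1.07  0.68  0.31  1.01 -0.3   1.35  0.01] [ 0.52  0.61  0.34  0.37 -0.12  1.99 -1.23]
clip 0.3 0.05 1 5.77 [ 1.11  0.35  0.03  0.96 -0.01  1.47 -0.08] [ 0.27  0.5
[... 2245 characters left out ...]
    1.31 -0.08] [-0.02  0.34  0.39  0.1   0.62  2.   -0.94]
free 1 0.01 1 5.45 [ 1.13  0.96  0.02  0.85 -0.02  1.44 -0.08] [ 0.58  0.5   0.08  0.61 -0.15  1.99 -1.25]
free 1 0.01 8 5.59 [ 0.81  0.33  0.21  1.22 -0.14  1.38 -0.07] [ 0.19  0.64  0.26  0.08  0.04  2.   -1.26]
free 1 0.05 1 6.05 [ 1.11  0.23  0.02  1.17 -0.01  1.34 -0.08] [ 0.18  0.48  0.12  0.08  0.67  2.   -0.86]
free 1 0.05 8 6.68 [ 1.12  0.17  0.    1.22 -0.    1.31 -0.08] [ 0.07  0.38  0.74  0.1   0.19  2.   -0.92]
free 1 0.15 1 6.0 [ 1.11  0.37  0.03  0.86 -0.01  1.53 -0.08] [ 0.25  0.38  0.12  0.13  0.55  2.   -1.  ]
free 1 0.15 8 6.43 [ 1.12  0.2   0.01  1.25 -0.    1.3  -0.08] [ 0.1   0.37  0.5   0.17  0.31  2.   -1.  ]
```

The exact solver can't be reproduced this way, so I'll work by trial. The commanded orientation becomes the new reference in each call, so several short calls at full reach should ratchet the tilt up. First I unwind the elbow.

Call:
{"method": "drive_tool", "body": {"series": [[[2, 0, -5, -4, 0], [2, 0, -10, -8, 0], [2, 0, -15, -12, 0], [2, 0, -20, -16, 0], [2, 0, -25, -20, 0], [2, 0, -30, -20, 0], [2, 0, -35, -20, 0], [2, 0, -35, -20, 0]]]}}

```text
t: 7.4
ee_pos: [0.3737, -0.3688, 0.4269]
ee_rot: [[-0.294, 0.228, 0.928], [-0.898, -0.399, -0.187], [0.327, -0.888, 0.322]]
ft_force: [0.4, 0.2, -0.9]
width: 0.0201
```

```bash
python3 -c "
from h import *
s=sense();print(s['joint_pos'].round(2))"
```

```text
[ 2.42 -0.44 -1.27  1.78 -0.5   1.03 -0.59]
```

Call:
{"method": "drive_tool", "body": {"series": [[[2, -3, -2, 0, 8], [2, -6, -4, 0, 16], [2, -9, -6, 0, 24], [2, -12, -8, 0, 32], [2, -15, -10, 0, 40], [2, -18, -12, 0, 48], [2, -21, -12, 0, 56], [2, -24, -12, 0, 60], [2, -24, -12, 0, 60]]]}}

```text
t: 8.3
ee_pos: [0.1297, -0.4899, 0.4258]
ee_rot: [[0.628, 0.46, 0.628], [-0.707, -0.001, 0.707], [0.326, -0.888, 0.324]]
ft_force: [-0.6, -0.5, -0.1]
width: 0.0196
```

```bash
python3 -c "
from h import *
s=sense();print(s['joint_pos'].round(2))"
```

```text
[ 2.33  0.25 -0.98  1.56 -0.27  1.35  0.64]
```

Call:
{"method": "drive_tool", "body": {"series": [[[2, 4, 1, 1, -7], [2, 8, 2, 2, -14], [2, 12, 4, 3, -21], [2, 16, 6, 4, -28], [2, 20, 8, 5, -35], [2, 24, 10, 6, -42], [2, 29, 12, 7, -49], [2, 34, 14, 7, -56], [2, 38, 16, 7, -63], [2, 42, 18, 7, -70], [2, 46, 19, 7, -77], [2, 50, 20, 7, -84], [2, 55, 21, 7, -91], [2, 60, 22, 7, -98], [2, 65, 23, 7, -102], [2, 65, 23, 7, -102]]]}}

```text
t: 9.9
ee_pos: [0.5929, -0.3115, 0.4967]
ee_rot: [[-0.63, 0.043, 0.776], [-0.711, -0.433, -0.553], [0.312, -0.9, 0.304]]
ft_force: [-1.0, -2.3, 0.9]
width: 0.0203
```

```bash
python3 -c "
from h import *
s=sense();print(s['joint_pos'].round(2))"
```

```text
[ 0.76  0.46 -1.01  1.15  0.85  1.73 -2.32]
```

Call:
{"method": "drive_tool", "body": {"series": [[[2, 5, 0, 0, -4], [2, 10, 1, 0, -8], [2, 15, 1, 0, -12], [2, 20, 2, 0, -16], [2, 25, 2, 0, -18], [2, 30, 2, 0, -18], [2, 35, 2, 0, -18]]]}}

```text
t: 10.6
ee_pos: [0.7552, -0.3294, 0.4569]
ee_rot: [[-0.818, -0.125, 0.562], [-0.484, -0.377, -0.789], [0.311, -0.918, 0.248]]
ft_force: [-0.6, -2.2, -1.7]
width: 0.0198
```

Call:
{"method": "drive_tool", "body": {"series": [[[2, 10, -3, 0, 0], [2, 20, -6, 0, 0], [2, 30, -10, 0, 0]]]}}

```text
t: 10.9
ee_pos: [0.7814, -0.3611, 0.4359]
ee_rot: [[-0.835, -0.096, 0.542], [-0.474, -0.377, -0.796], [0.281, -0.921, 0.269]]
ft_force: [-1.7, -1.3, 0.6]
width: 0.0201
```

Call:
{"method": "drive_tool", "body": {"series": [[[2, 10, -3, 0, 0], [2, 20, -6, 0, 0], [2, 30, -10, 0, 0]]]}}

```text
t: 11.2
ee_pos: [0.7941, -0.3663, 0.4173]
ee_rot: [[-0.829, -0.094, 0.551], [-0.479, -0.39, -0.787], [0.289, -0.916, 0.278]]
ft_force: [0.8, 0.5, -0.8]
width: 0.0201
```

```bash
python3 -c "
from h import *
s=sense();print(s['joint_pos'].round(2))"
```

```text
[ 0.2   1.01  0.06  0.1   0.4   2.   -2.17]
```

The elbow has unwound (joint 3 near 0, arm stretched, joint 6 at its limit). Raising the stretched arm should now tilt the tool outward in the arm's plane.

Call:
{"method": "drive_tool", "body": {"series": [[[2, 1, 0, 5, 0], [2, 2, 0, 10, 0], [2, 3, 0, 15, 0], [2, 4, 0, 20, 0], [2, 5, 0, 25, 0]]]}}

```text
t: 11.7
ee_pos: [0.7749, -0.3686, 0.492]
ee_rot: [[-0.831, -0.032, 0.556], [-0.493, -0.419, -0.762], [0.258, -0.907, 0.333]]
ft_force: [-0.4, -0.6, 0.7]
width: 0.0202
```

Call:
{"method": "drive_tool", "body": {"series": [[[2, 1, 0, 5, 0], [2, 2, 0, 10, 0], [2, 3, 0, 15, 0], [2, 4, 0, 20, 0], [2, 5, 0, 25, 0]]]}}

```text
t: 12.2
ee_pos: [0.7478, -0.3713, 0.5677]
ee_rot: [[-0.83, 0.036, 0.557], [-0.511, -0.451, -0.732], [0.225, -0.892, 0.392]]
ft_force: [0.2, 0.0, 0.4]
width: 0.0201
```

```bash
python3 -c "
from h import *
s=sense();print(s['joint_pos'].round(2))"
```

```text
[ 0.17  0.87  0.89  0.08 -0.35  2.   -2.03]
```

Call:
{"method": "drive_tool", "body": {"series": [[[2, 1, 0, 5, 0], [2, 2, 0, 10, 0], [2, 3, 0, 15, 0], [2, 4, 0, 20, 0], [2, 5, 0, 25, 0]]]}}

```text
t: 12.7
ee_pos: [0.7174, -0.3707, 0.6368]
ee_rot: [[-0.828, 0.096, 0.553], [-0.524, -0.484, -0.701], [0.201, -0.87, 0.451]]
ft_force: [-0.1, 0.5, -0.1]
width: 0.0198
```

Call:
{"method": "drive_tool", "body": {"series": [[[2, 1, 0, 5, 0], [2, 2, 0, 10, 0], [2, 3, 0, 15, 0], [2, 4, 0, 20, 0], [2, 5, 0, 25, 0]]]}}

```text
t: 13.2
ee_pos: [0.6857, -0.3665, 0.6979]
ee_rot: [[-0.825, 0.15, 0.545], [-0.536, -0.515, -0.669], [0.18, -0.844, 0.505]]
ft_force: [-0.6, -0.8, -0.5]
width: 0.0201
```

Call:
{"method": "drive_tool", "body": {"series": [[[2, 1, 0, 5, 0], [2, 2, 0, 10, 0], [2, 3, 0, 15, 0], [2, 4, 0, 20, 0], [2, 5, 0, 25, 0]]]}}

```text
t: 13.7
ee_pos: [0.6535, -0.3596, 0.7519]
ee_rot: [[-0.821, 0.198, 0.535], [-0.546, -0.543, -0.638], [0.164, -0.816, 0.554]]
ft_force: [0.7, -0.6, -0.5]
width: 0.0199
```

```bash
python3 -c "
from h import *
s=sense();print(s['joint_pos'].round(2))"
```

```text
[ 0.14  0.65  0.99  0.08 -0.36  2.   -1.9 ]
```

Call:
{"method": "drive_tool", "body": {"series": [[[2, 1, 0, 5, -6], [2, 2, 0, 10, -12], [2, 3, 0, 15, -18], [2, 4, 0, 20, -24], [2, 5, 0, 25, -24]]]}}

```text
t: 14.2
ee_pos: [0.6314, -0.4084, 0.7461]
ee_rot: [[-0.972, 0.054, 0.228], [-0.209, -0.647, -0.734], [0.108, -0.761, 0.64]]
ft_force: [0.1, 0.4, -0.4]
width: 0.0198
```

Call:
{"method": "drive_tool", "body": {"series": [[[2, 1, 0, 5, -4], [2, 2, 0, 10, -8], [2, 3, 0, 15, -12], [2, 4, 0, 20, -12], [2, 5, 0, 25, -12]]]}}

```text
t: 14.7
ee_pos: [0.5943, -0.4406, 0.7659]
ee_rot: [[-0.997, -0.02, 0.076], [-0.041, -0.695, -0.718], [0.067, -0.719, 0.692]]
ft_force: [-0.1, 0.5, -0.0]
width: 0.02
```

Call:
{"method": "drive_tool", "body": {"series": [[[2, 1, 0, 5, 0], [2, 2, 0, 10, 0], [2, 3, 0, 15, 0], [2, 4, 0, 20, 0], [2, 5, 0, 25, 0]]]}}

```text
t: 15.2
ee_pos: [0.5553, -0.4271, 0.8211]
ee_rot: [[-0.997, 0.016, 0.075], [-0.063, -0.725, -0.686], [0.044, -0.689, 0.724]]
ft_force: [-0.1, -1.0, 0.6]
width: 0.0197
```

```bash
python3 -c "
from h import *
s=sense();print(s['joint_pos'].round(2))"
```

```text
[ 0.15  0.62  1.28  0.08 -0.3   2.   -2.2 ]
```

Tilt is now 46° with the jaws nearly level. Next I plan the half turn so that the tool points into the tunnel.

```bash
cat > t2.py <<'E'
from sim import *
from rig import sense
q0=sense()["joint_pos"]; p,R=fk(q0,P,SG); print(p,R.round(2))
for sgn in(1,-1):
  for pos in([.5,-.4,.45],[.6,-.35,.45],[.45,-.4,.5]):
    q=q0.copy(); mx=0;ok=0
    for k in range(31):
        a=k/30; T=p+(np.array(pos)-p)*min(1,2*a)
        r=ik(T,rz(sgn*180*a)@R,q,reg=.01); q=r.x; mx=max(mx,np.abs(err(q,T,rz(sgn*180*a)@R,.3)).max())
    print(sgn,pos,round(mx,3),q.round(2),np.abs(err(q,T,rz(sgn*180*a)@R,.3)).max().round(4))
E
python3 t2.py
```

```text
[ 0.53423392 -0.31316579  0.78786145] [[-1.   -0.03  0.09]
 [-0.04 -0.72 -0.69]
 [ 0.09 -0.69  0.72]]
1 [0.5, -0.4, 0.45] 0.005 [ 1.17  0.81 -1.01  0.86 -0.12  2.    0.28] 0.0055
1 [0.6, -0.35, 0.45] 0.004 [ 0.9   0.85 -0.81  0.68 -0.23  2.    0.23] 0.0043
1 [0.45, -0.4, 0.5] 0.141 [-0.94 -0.44  1.32  1.57 -0.13  1.5   0.32] 0.1414
-1 [0.5, -0.4, 0.45] 0.426 [ 0.21  1.05  1.32  1.21  0.53  2.   -2.74] 0.4264
-1 [0.6, -0.35, 0.45] 0.448 [ 0.08  1.11  1.32  1.12  0.71  2.   -2.74] 0.4478
-1 [0.45, -0.4, 0.5] 0.412 [ 0.26  0.98  1.32  1.16  0.64  2.   -2.74] 0.412
```

```bash
cat > kin2.py <<'E'
from kin import *
D2=D+[([2.42,-.44,-1.27,1.78,-.5,1.03,-.59],[.3737,-.3688,.4269],[[-.294,.228,.928],[-.898,-.399,-.187],[.327,-.888,.322]]),
([2.33,.25,-.98,1.56,-.27,1.35,.64],[.1297,-.4899,.4258],[[.628,.46,.628],[-.707,-.001,.707],[.326,-.888,.324]]),
([.76,.46,-1.01,1.15,.85,1.73,-2.32],[.5929,-.3115,.4967],[[-.63,.043,.776],[-.711,-.433,-.553],[.312,-.9,.304]]),
([.2,1.01,.06,.1,.4,2,-2.17],[.7941,-.3663,.4173],[[-.829,-.094,.551],[-.479,-.39,-.787],[.289,-.916,.278]]),
([.17,.87,.89,.08,-.35,2,-2.03],[.7478,-.3713,.5677],[[-.83,.036,.557],[-.511,-.451,-.732],[.225,-.892,.392]]),
([.14,.65,.99,.08,-.36,2,-1.9],[.6535,-.3596,.7519],[[-.821,.198,.535],[-.546,-.543,-.638],[.164,-.816,.554]]),
([.15,.62,1.28,.08,-.3,2,-2.2],[.5553,-.4271,.8211],[[-.997,.016,.075],[-.063,-.725,-.686],[.044,-.689,.724]])]
AX='zyzyzyz'
def fk2(q,P,sg):
    off=P[:7]; tr=P[7:].reshape(8,3)
    R=Ro.identity(); p=tr[0].copy()
    for i in range(7):
        R=R*Ro.from_euler(AX[i],sg[i]*q[i]+off[i]); p=p+R.apply(tr[i+1])
    R=R.as_matrix(); return p,np.c_[R[:,0],R[:,2],-R[:,1]]
def res2(P,sg,D=D2):
    o=[]
    for q,p,R in D:
        a,B=fk2(q,P,sg); o+=list(a-p)+list(.3*(B-np.array(R)).ravel())
    return np.r_[o,.003*P[:7],.02*(P[7:]-P0[7:])]
P0=np.zeros(31); P0[6]=np.pi; P0[9]=.2; P0[7+11]=.5; P0[7+17]=.45; P0[7+23]=.276
if __name__=="__main__":
    import itertools
    B=[]
    for s in itertools.product([1,-1],repeat=3):
        for u in itertools.product([1,-1],repeat=2):
            sg=[-1,1,s[0],u[0],s[1],u[1],s[2]]
            if u!=(1,1): continue
            for t in(0,np.pi):
                x=P0.copy();x[6]=t
                r=least_squares(res2,x,args=(sg,)); B.append((r.cost,sg,r.x))
    B.sort(key=lambda k:k[0]); c,sg,x=B[0]; print([b[0] for b in B[:3]],sg,x[:7].round(3),x[7:].reshape(8,3).round(3))
    print([np.round(np.r_[fk2(q,x,sg)[0]-p,np.abs(fk2(q,x,sg)[1]-R).max()],3) for q,p,R in D2])
E
python3 kin2.py
```

```text
[np.float64(0.00011622565219219673), np.float64(0.00011631895289947383), np.float64(0.0002815609177432314)] [-1, 1, -1, 1, -1, 1, -1] [-3.00e-03  3.00e-03  5.00e-03  1.10e-02 -2.00e-03 -1.10e-02 -3.14e+00] [[ 0.009 -0.002  0.236]
 [ 0.001 -0.018  0.036]
 [-0.002 -0.018  0.029]
 [ 0.004 -0.01   0.529]
 [ 0.004 -0.01  -0.011]
 [-0.01  -0.     0.439]
 [ 0.009 -0.     0.045]
 [-0.     0.003  0.321]]
[array([0.   , 0.001, 0.001, 0.003]), array([ 0.   ,  0.001, -0.   ,  0.004]), array([-0.   , -0.002,  0.001,  0.002]), array([0.   , 0.002, 0.002, 0.004]), array([ 0.001,  0.002, -0.002,  0.005]), array([-0.002, -0.001,  0.   ,  0.006]), array([ 0.   , -0.001, -0.   ,  0.004]), array([-0.   ,  0.   ,  0.   ,  0.003]), array([ 0.   , -0.001,  0.   ,  0.001]), array([-0.   , -0.   ,  0.003,  0.005]), array([ 0.002,  0.   , -0.004,  0.008]), array([-0.002, -0.   , -0.   ,  0.008])]
```

```bash
cat >> kin2.py <<'E'
SG2=[-1,1,-1,1,-1,1,-1]
E
python3 - <<'E'
import numpy as np
from kin2 import *
x=least_squares(res2,P0,args=([-1,1,-1,1,-1,1,-1],)).x; np.save("P.npy",x)
E
sed -i 's/^P=.*/from kin2 import fk2\nP=np.load("\.\/P.npy")\nfk=fk2/' sim.py
sed -i 's/31/61/;s/k\/30/k\/60/' t2.py
python3 t2.py
python3 - <<'E'
from sim import *
rng=np.random.default_rng(0)
t=np.radians(46.4); y=np.array([0,np.sin(t),-np.cos(t)]);x=np.array([1,0,0.]);R=np.c_[x,y,np.cross(x,y)]
for p in([.5,0.,.02],[.5,-.35,.04],[.5,-.4,.45]):
    S=[]
    for k in range(40):
        r=ik(np.array(p),R,rng.uniform(LO,HI))
        if r.cost<1e-8: S.append(r.x)
    S=np.array(S);S=S[np.argsort(S[:,2])];print(p,len(S));print(S[::max(1,len(S)//4)].round(2))
E
```

```text
[ 0.55488267 -0.42597847  0.81816566] [[-1.    0.01  0.07]
 [-0.06 -0.72 -0.69]
 [ 0.04 -0.69  0.72]]
1 [0.5, -0.4, 0.45] 0.137 [-0.95 -0.44  1.32  1.6  -0.01  1.42  0.33] 0.137
1 [0.6, -0.35, 0.45] 0.129 [-1.08 -0.44  1.32  1.62 -0.01  1.28  0.19] 0.1287
1 [0.45, -0.4, 0.5] 0.127 [-0.92 -0.44  1.32  1.5  -0.04  1.59  0.35] 0.1268
-1 [0.5, -0.4, 0.45] 0.394 [ 0.63  0.97  1.32  2.5  -1.13  2.   -2.74] 0.354
-1 [0.6, -0.35, 0.45] 0.434 [-0.02  1.36  1.32  1.39  0.47  2.   -2.74] 0.4086
-1 [0.45, -0.4, 0.5] 0.381 [ 0.2   1.19  1.32  1.43  0.33  2.   -2.74] 0.3775
[0.5, 0.0, 0.02] 23
[[ 1.14  1.23 -1.25  1.9   0.44  0.84 -0.15]
 [ 1.    1.01 -0.93  1.91 -0.03  0.75  0.3 ]
 [ 0.91  0.94 -0.78  1.91 -0.24  0.75  0.49]
 [ 0.45  0.78 -0.1   1.95 -0.86  0.97  1.08]
 [ 0.22  0.8   0.23  1.97 -1.04  1.13  1.26]]
[0.5, -0.35, 0.04] 21
[[ 1.25  1.18 -0.92  1.25  0.17  1.46  0.49]
 [ 1.15  1.1  -0.69  1.26 -0.03  1.44  0.64]
 [ 0.97  1.01 -0.3   1.28 -0.32  1.45  0.87]
 [ 0.87  0.99 -0.1   1.3  -0.46  1.49  0.98]
 [ 0.43  1.14  0.79  1.35 -1.    1.81  1.42]]Traceback (most recent call last):
  File "<stdin>", line 9, in <module>
IndexError: too many indices for array: array is 1-dimensional, but 2 were indexed
```

```bash
cat > t3.py <<'E'
from sim import *
from rig import sense
q0=sense()["joint_pos"]; p,R=fk(q0,P,SG)
a0=np.degrees(np.arctan2(R[1,0],R[0,0]))
for sgn in(1,-1):
  tot=(-a0)%360 if sgn>0 else -((a0)%360)
  for m in([.55,-.4,.3],[.65,-.4,.25],[.65,-.2,.35],[.5,-.5,.25],[.35,-.5,.3],[.4,-.2,.4],[.8,-.2,.3]):
    for e in([.5,-.4,.15],):
      q=q0.copy(); E=[];J=0
      for k in range(1,21): # go to m
          T=p+(np.array(m)-p)*k/20; qn=ik(T,R,q,reg=.005).x; J=max(J,abs(qn-q).max()); q=qn; E.append(np.linalg.norm(err(q,T,R,.3)))
      q1=q
      for k in range(1,61):
          T=np.array(m)+(np.array(e)-m)*max(0,k/60*2-1); Rk=rz(tot*k/60)@R
          qn=ik(T,Rk,q,reg=.005).x; J=max(J,abs(qn-q).max()); q=qn; E.append(np.linalg.norm(err(q,T,Rk,.3)))
      print(sgn,round(tot),m,"maxerr",round(max(E),3),"at",int(np.argmax(E)),"end",round(E[-1],4),"jump",round(J,2),q1.round(2),q.round(2))
E
python3 t3.py
```

```text
1 177 [0.55, -0.4, 0.3] maxerr 0.001 at 37 end 0.0 jump 0.4 [-0.66  0.66  1.28  1.85  0.14  0.67 -2.74] [ 1.33  1.21 -1.24  1.09  0.33  1.7   0.34]
1 177 [0.65, -0.4, 0.25] maxerr 0.006 at 37 end 0.0 jump 0.39 [-0.52  0.83  1.16  1.66  0.    0.72 -2.74] [ 1.33  1.23 -1.26  1.08  0.35  1.71  0.32]
1 177 [0.65, -0.2, 0.35] maxerr 0.021 at 19 end 0.0 jump 0.37 [-0.85  0.78  1.32  1.53 -0.02  1.11 -2.74] [ 0.63  0.97  0.49  1.18 -0.79  1.84  1.21]
1 177 [0.5, -0.5, 0.25] maxerr 0.012 at 32 end 0.0 jump 0.43 [-0.41  0.65  1.17  1.94  0.2   0.44 -2.71] [ 1.33  1.23 -1.26  1.08  0.35  1.71  0.33]
1 177 [0.35, -0.5, 0.3] maxerr 0.302 at 79 end 0.3019 jump 0.67 [-0.51  0.34  1.32  2.1   0.5   0.48 -2.74] [-0.86 -0.44  1.32  2.12  0.13  0.87  0.28]
1 177 [0.4, -0.2, 0.4] maxerr 0.302 at 79 end 0.3019 jump 2.11 [-1.02  0.38  1.32  1.74  0.31  1.34 -2.74] [-0.86 -0.44  1.32  2.12  0.13  0.87  0.28]
1 177 [0.8, -0.2, 0.3] maxerr 0.002 at 19 end 0.0 jump 0.34 [-0.65  1.06  1.32  1.17 -0.26  1.23 -2.74] [ 1.27  1.12 -1.    1.09  0.14  1.66  0.48]
-1 -183 [0.55, -0.4, 0.3] maxerr 0.43 at 76 end 0.42
[... 322 characters left out ...]
[-0.85  0.78  1.32  1.53 -0.02  1.11 -2.74] [ 0.56  1.31  1.32  2.52 -1.32  2.   -2.74]
-1 -183 [0.5, -0.5, 0.25] maxerr 0.429 at 77 end 0.4276 jump 0.43 [-0.41  0.65  1.17  1.94  0.2   0.44 -2.71] [ 0.56  1.31  1.32  2.52 -1.32  2.   -2.74]
-1 -183 [0.35, -0.5, 0.3] maxerr 0.428 at 79 end 0.4276 jump 0.45 [-0.51  0.34  1.32  2.1   0.5   0.48 -2.74] [ 0.56  1.31  1.32  2.52 -1.32  2.   -2.74]
-1 -183 [0.4, -0.2, 0.4] maxerr 0.428 at 79 end 0.4276 jump 0.42 [-1.02  0.38  1.32  1.74  0.31  1.34 -2.74] [ 0.56  1.31  1.32  2.52 -1.32  2.   -2.74]
-1 -183 [0.8, -0.2, 0.3] maxerr 0.45 at 67 end 0.4276 jump 0.34 [-0.65  1.06  1.32  1.17 -0.26  1.23 -2.74] [ 0.56  1.31  1.32  2.52 -1.32  2.   -2.74]
```

Call:
{"method": "drive_tool", "body": {"series": [[[2, 0.5, 0, -5, 0], [2, 1, 0, -10, 0], [2, 1.5, 1, -15, 0], [2, 2, 1, -20, 0], [2, 2.5, 1, -25, 0], [2, 3, 2, -30, 0], [2, 3.5, 2, -35, 0], [2, 4, 2, -40, 0], [2, 4.5, 3, -45, 0], [2, 5, 3, -50, 0], [2, 5, 3, -54, 0], [2, 5, 3, -54, 0], [2, 5, 3, -54, 0]]]}}

```text
t: 16.5
ee_pos: [0.6052, -0.3949, 0.274]
ee_rot: [[-0.997, 0.011, 0.082], [-0.065, -0.723, -0.688], [0.051, -0.691, 0.721]]
ft_force: [0.9, -0.3, -0.6]
width: 0.0199
```

```bash
python3 -c "
from h import *
s=sense();print(s['joint_pos'].round(2))"
```

```text
[-0.58  0.77  1.22  1.74  0.04  0.7  -2.71]
```

Matches the model. Now the turn, in two parts.

Call:
{"method": "drive_tool", "body": {"series": [[[2, 0, 0, 0, 8], [2, 0, 0, 0, 16], [2, 0, 0, 0, 24], [2, 0, 0, 0, 32], [2, 0, 0, 0, 40], [2, 0, 0, 0, 48], [2, 0, 0, 0, 56], [2, 0, 0, 0, 64], [2, 0, 0, 0, 72], [2, 0, 0, 0, 80], [2, 0, 0, 0, 88], [2, 0, 0, 0, 88], [2, 0, 0, 0, 88]]]}}

```text
t: 17.8
ee_pos: [0.6054, -0.3976, 0.2632]
ee_rot: [[-0.413, 0.604, 0.682], [-0.91, -0.312, -0.274], [0.047, -0.733, 0.678]]
ft_force: [0.9, -0.1, -0.5]
width: 0.0201
```

```bash
python3 -c "
from h import *
s=sense();print(s['joint_pos'].round(2))"
```

```text
[ 0.8   0.29 -0.34  1.99  0.49  0.15 -1.92]
```

Call:
{"method": "drive_tool", "body": {"series": [[[2, 0, 0, 0, 8], [2, 0, 0, 0, 16], [2, 0, 0, 0, 24], [2, 0, 0, 0, 32], [2, 0, 0, 0, 40], [2, 0, 0, 0, 48], [2, 0, 0, 0, 56], [2, 0, 0, 0, 64], [2, 0, 0, 0, 64], [2, 0, 0, 0, 64], [2, 0, 0, 0, 64]]]}}

```text
t: 18.9
ee_pos: [0.6056, -0.3999, 0.262]
ee_rot: [[0.633, 0.547, 0.549], [-0.773, 0.403, 0.49], [0.046, -0.734, 0.678]]
ft_force: [0.8, 0.3, -0.7]
width: 0.0198
```

```bash
python3 -c "
from h import *
s=sense();print(s['joint_pos'].round(2))"
```

```text
[ 1.49  0.9  -1.24  1.43  0.18  0.99 -0.36]
```

Call:
{"method": "drive_tool", "body": {"series": [[[9, -1, 0, -1, 7], [9, -3, 0, -3, 14], [9, -5, 0, -5, 21], [9, -7, 0, -7, 28], [9, -9, 0, -9, 35], [9, -10, 1, -11, 42], [9, -11.3, 2, -12, 49], [9, -11.3, 2, -12, 51], [9, -11.3, 2, -12, 51]]]}}

```text
t: 19.8
ee_pos: [0.4936, -0.3778, 0.1434]
ee_rot: [[0.999, 0.031, -0.035], [0.005, 0.678, 0.735], [0.046, -0.735, 0.677]]
ft_force: [0.2, 0.0, 1.1]
width: 0.087
```

```bash
python3 -c "
from h import *
s=sense();print(s['joint_pos'].round(2))
import pickle
w=camera_model('wrist');im=grab_frame('wrist');pickle.dump((w,s),open('w1.pkl','wb'))
cv2.imwrite('pics/w1.png',cv2.cvtColor(im,cv2.COLOR_RGB2BGR))"
```

```text
[ 1.35  1.17 -1.23  1.18  0.35  1.62  0.32]
```

View pics/w1.png

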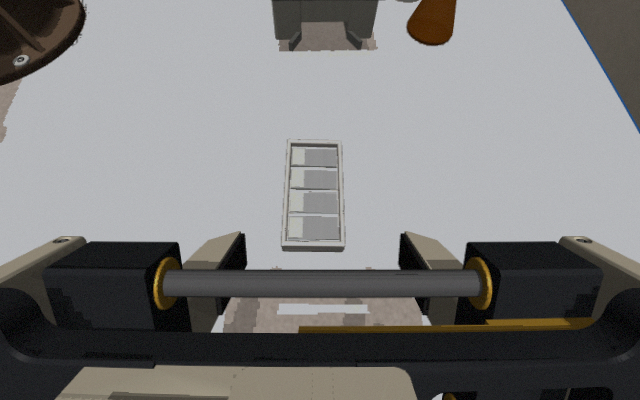

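The wrist view shows the tray's top corners near (287,140), (341,141), (343,244) and (283,244). The bridge mouth and the blades are at the top, near (290–358,40). I'll zoom in on both.

```bash
python3 - <<'E'
import cv2,numpy as np
a=cv2.imread("pics/w1.png")
u=cv2.resize(a[0:60,262:392],None,fx=6,fy=5,interpolation=3)
v=cv2.resize(a[130:255,272:357],None,fx=3.4,fy=2.2,interpolation=3)
im=np.zeros((600,790,3),np.uint8); im[:300,:780]=u; im[310:310+v.shape[0],:v.shape[1]]=v
cv2.imwrite("pics/w1c.png",np.clip(im*1.5,0,255).astype(np.uint8))
E
```

```text
(no output)
```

View pics/w1c.png

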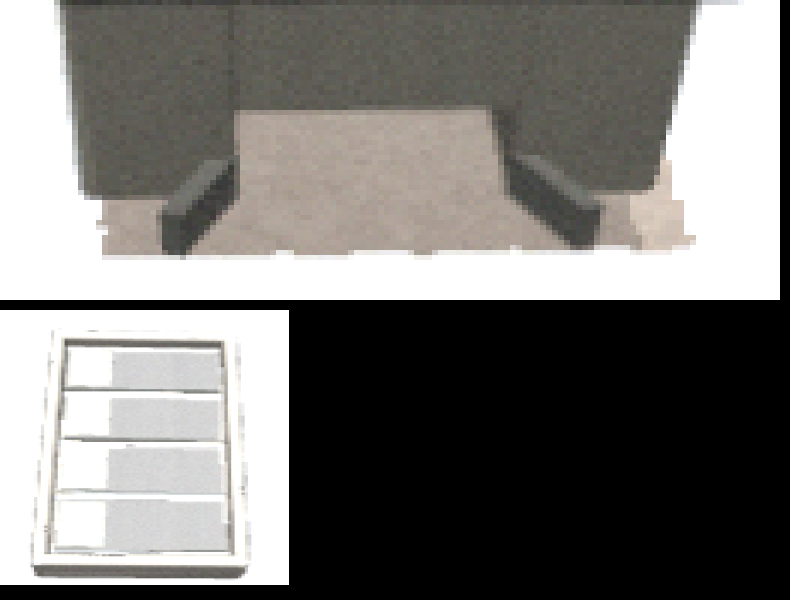

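The zoom shows the mouth's top corners at (301.2,22) and (343.7,21.4), the front face's foot at (276.2,39.6) and (371.2,38), and the blade ends at (291.2,51) and (360.3,49.6).

```bash
python3 - <<'E'
from h import *
import pickle
w,s=pickle.load(open('w1.pkl','rb'))
for n,z,L in[("mouth",.029,[(301.2,22),(343.7,21.4)]),("foot",0,[(276.2,39.6),(371.2,38)]),("blade",0,[(291.2,51),(360.3,49.6)]),
 ("tray",.022,[(286.3,140),(342,140),(343.7,243.5),(282.5,243.5)])]:
    X=np.array([onz(w,p,z) for p in L]); print(n,X[:,:2].round(4).tolist(),X.mean(0).round(4),"w",np.linalg.norm(X[1]-X[0]).round(4),"ang",np.degrees(np.arctan2(*(X[1]-X[0])[1::-1])).round(1))
    if len(L)==4: print("long axis deg from y", [np.degrees(np.arctan2(*(a-b)[:2])).round(1) for a,b in((X[0],X[3]),(X[1],X[2]))], np.linalg.norm(X[0]-X[3]).round(4))
E
```

```text
mouth [[0.4663, -0.0048], [0.5285, 0.0013]] [ 0.4974 -0.0017  0.029 ] w 0.0625 ang 5.6
foot [[0.4278, -0.0066], [0.5752, 0.0074]] [5.015e-01 4.000e-04 0.000e+00] w 0.148 ang 5.4
blade [[0.452, -0.0313], [0.5563, -0.0213]] [ 0.5042 -0.0263  0.    ] w 0.1048 ang 5.5
tray [[0.4565, -0.2126], [0.5211, -0.21], [0.5196, -0.3355], [0.4598, -0.3367]] [ 0.4892 -0.2737  0.022 ] w 0.0646 ang 2.2
long axis deg from y [np.float64(-1.5), np.float64(0.7)] 0.1242
```

The bridge's yaw is about 5.5° with its origin near (0.505, -0.035). The tray centre is near (0.489, -0.2745) with a yaw of about 1°. I'll lower onto the tray's rear part.

Call:
{"method": "drive_tool", "body": {"series": [[[9, -0.2, 3, -3, 1], [9, -0.4, 6, -6, 1], [9, -0.4, 6.3, -9, 1], [9, -0.4, 6.3, -11, 1], [9, -0.4, 6.3, -12, 1], [9, -0.4, 6.3, -12.6, 1], [9, -0.4, 6.3, -12.6, 1]]]}}

```text
t: 20.55
ee_pos: [0.4888, -0.3163, 0.0168]
ee_rot: [[0.999, 0.019, -0.046], [0.021, 0.679, 0.734], [0.045, -0.734, 0.677]]
ft_force: [-0.4, 0.4, -0.6]
width: 0.0898
```

Call:
{"method": "drive_tool", "body": {"series": [[[5, 0, 0, 0, 0], [5, 0, 0, 0, 0], [5, 0, 0, 0, 0], [5, 0, 0, 0, 0], [5, 0, 0, 0, 0], [5, 0, 0, 0, 0]]], "force": 12}}

```text
t: 21.15
ee_pos: [0.4887, -0.3156, 0.0171]
ee_rot: [[0.999, 0.019, -0.047], [0.022, 0.679, 0.734], [0.046, -0.734, 0.678]]
ft_force: [-0.7, -1.1, 3.6]
width: 0.0638
```

Call:
{"method": "drive_tool", "body": {"series": [[[5, 0.5, 2, 0, 1], [5, 1.2, 4, 0, 2], [5, 1.8, 6, 0, 3], [5, 2.4, 8, 0, 4.3], [5, 3, 10, 0, 4.3], [5, 3.2, 11.7, 0, 4.3], [5, 3.2, 11.7, 0, 4.3]]]}}

```text
t: 21.85
ee_pos: [0.5201, -0.1941, 0.0168]
ee_rot: [[0.994, -0.038, -0.107], [0.104, 0.679, 0.726], [0.045, -0.733, 0.679]]
ft_force: [-1.0, 0.4, -1.4]
width: 0.0637
```

```bash
python3 -c "
from h import *
s=sense();print(s['joint_pos'].round(2))
import pickle
w=camera_model('wrist');im=grab_frame('wrist');pickle.dump((w,s),open('w2.pkl','wb'))
a=cv2.cvtColor(im,cv2.COLOR_RGB2BGR);cv2.imwrite('pics/w2.png',a)
cv2.imwrite('pics/w2c.png',cv2.resize(a[0:290,200:440],None,fx=3.2,fy=2.06,interpolation=3))"
```

```text
[ 1.23  1.25 -1.19  1.53  0.42  1.24  0.22]
```

View pics/w2c.png

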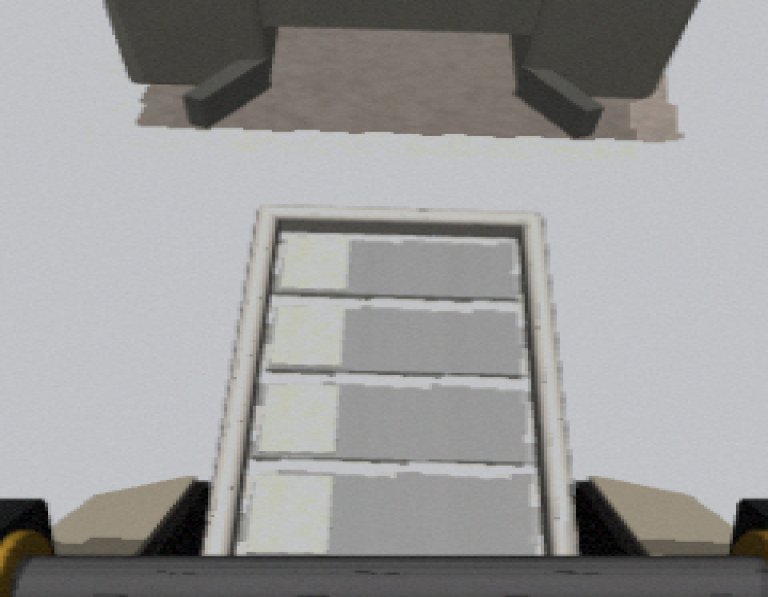

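The tray is gripped between the blades and the tool. Its front top corners are at crop (260,207) and (540,212), the blade ends at (205,127) and (590,137), and the mouth's top corners at (275,27) and (515,35).

```bash
python3 - <<'E'
from h import *
import pickle
w,s=pickle.load(open('w2.pkl','rb'))
g=lambda x,y:(200+x/3.2-.3,y/2.06-.3)
for n,z,L in[("mouth",.029,[(275,27),(515,35)]),("foot",0,[(133,82),(655,97)]),("blade",0,[(205,127),(590,137)]),
 ("tray",.022,[(260,207),(540,212),(578,550),(205,550)])]:
    X=np.array([onz(w,g(*p),z) for p in L]); print(n,X[:,:2].round(4).tolist(),X.mean(0).round(4),"w",np.linalg.norm(X[1]-X[0]).round(4),"ang",np.degrees(np.arctan2(*(X[1]-X[0])[1::-1])).round(1))
    if len(L)==4:
        m=(X[0]+X[1])/2; print("sides yaw",[-np.degrees(np.arctan2(*(a-b)[:2])).round(1) for a,b in((X[0],X[3]),(X[1],X[2]))])
        a=np.radians(5.5)
        O=np.array([.5049,-.0344,0]);d=m-O; print("front mid in bridge: along",(-np.sin(a)*d[0]+np.cos(a)*d[1]).round(4),"left",(-np.cos(a)*d[0]-np.sin(a)*d[1]).round(4))
E
```

```text
mouth [[0.4693, -0.0052], [0.5305, 0.0004]] [ 0.4999 -0.0024  0.029 ] w 0.0614 ang 5.2
foot [[0.4273, -0.0051], [0.575, 0.0093]] [0.5011 0.0021 0.    ] w 0.1485 ang 5.6
blade [[0.4527, -0.0304], [0.5564, -0.02]] [ 0.5046 -0.0252  0.    ] w 0.1042 ang 5.7
tray [[0.4798, -0.0936], [0.5409, -0.0868], [0.5512, -0.2027], [0.4899, -0.2097]] [ 0.5155 -0.1482  0.022 ] w 0.0614 ang 6.3
sides yaw [np.float64(5.0), np.float64(5.1)]
front mid in bridge: along -0.056 left -0.0001
```

Yaw and lateral offset are both well within tolerance. Inserting.

Call:
{"method": "drive_tool", "body": {"series": [[[5, -0.2, 2, 0, 0], [5, -0.4, 4, 0, 0], [5, -0.6, 6, 0, 0], [5, -0.8, 8, 0, 0], [5, -0.9, 9.4, 0, 0], [5, -0.9, 9.4, 0, 0]]]}}

```text
t: 22.5
ee_pos: [0.5107, -0.103, 0.0166]
ee_rot: [[0.994, -0.035, -0.104], [0.1, 0.679, 0.728], [0.045, -0.734, 0.678]]
ft_force: [-0.3, -0.0, -0.6]
width: 0.0641
```

Call:
{"method": "drive_tool", "body": {"series": [[[5, -0.1, 1.2, 0, 0], [5, -0.2, 2.4, 0, 0], [5, -0.4, 3.8, 0, 0], [5, -0.5, 5, 0, 0], [5, -0.6, 6, 0, 0], [5, -0.6, 6, 0, 0]]]}}

```text
t: 23.1
ee_pos: [0.5045, -0.0425, 0.0167]
ee_rot: [[0.994, -0.036, -0.104], [0.1, 0.679, 0.727], [0.045, -0.733, 0.678]]
ft_force: [-0.9, 0.0, -1.1]
width: 0.064
```

Call:
{"method": "drive_tool", "body": {"series": [[[9, 0, 0, 0, 0], [9, 0, 0, 0, 0], [9, 0, 0, 0, 0], [9, 0, 0, 0, 0], [9, 0.2, -2, 0, 0], [9, 0.4, -4, 0, 0], [2, 0.6, -6, 0, 0], [2, 0.6, -6, 0, 0], [2, 0.6, -6, 0, 0], [2, 0.6, -6, -0.6, 0], [2, 0.6, -6, -0.6, 0], [2, 0.6, -6, -0.6, 0]]]}}

```text
t: 24.3
ee_pos: [0.511, -0.1036, 0.0104]
ee_rot: [[0.994, -0.034, -0.102], [0.098, 0.679, 0.728], [0.044, -0.734, 0.678]]
ft_force: [1.1, 0.8, 0.6]
width: 0.0466
```

```bash
python3 -c "
from h import *
s=sense();print(s['joint_pos'].round(2),s['ft_force'],s['width'],s['ee_pos'])
import pickle
w=camera_model('wrist');im=grab_frame('wrist');pickle.dump((w,s),open('w3.pkl','wb'))
a=cv2.cvtColor(im,cv2.COLOR_RGB2BGR);cv2.imwrite('pics/w3.png',a)"
```

```text
[ 1.18  1.22 -1.19  1.71  0.41  1.05  0.11] [1.08046428 0.83271697 0.63522749] 0.046609455027349485 [ 0.51099136 -0.10364387  0.0103806 ]
```

View pics/w3.png

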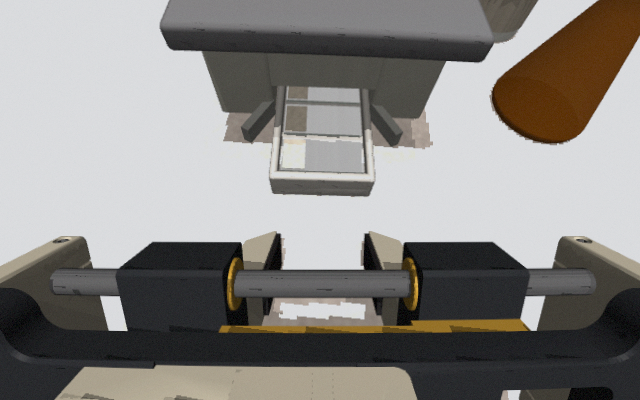

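The tray sits straight in the mouth, with its rear edge at (272–374,190). Next I push it from behind with the fingers 20 mm apart, quickly up to the earliest possible stop position and then in small steps.

Call:
{"method": "drive_tool", "body": {"series": [[[2, 0, 0, 0, 0], [2, 0, 0, 0, 0], [2, -0.05, 0.8, 0, 0], [2, -0.15, 1.6, 0, 0], [2, -0.2, 2.4, 0, 0], [2, -0.3, 3.1, 0, 0], [2, -0.35, 3.7, 0, 0], [2, -0.4, 4.3, 0, 0], [2, -0.45, 4.9, 0, 0], [2, -0.55, 5.5, 0, 0], [2, -0.6, 6.1, 0, 0], [2, -0.65, 6.6, 0, 0], [2, -0.65, 7, 0, 0], [2, -0.65, 7, 0, 0]]]}}

```text
t: 25.75
ee_pos: [0.5047, -0.0337, 0.0107]
ee_rot: [[0.994, -0.034, -0.103], [0.098, 0.679, 0.728], [0.045, -0.734, 0.678]]
ft_force: [0.6, -0.3, 0.2]
width: 0.0202
```

Call:
{"method": "drive_tool", "body": {"series": [[[2, -0.01, 0.1, 0, 0], [2, -0.02, 0.2, 0, 0], [2, -0.02, 0.2, 0, 0]]]}}

```text
t: 26.05
ee_pos: [0.5047, -0.0325, 0.0105]
ee_rot: [[0.994, -0.033, -0.102], [0.097, 0.678, 0.728], [0.045, -0.734, 0.678]]
ft_force: [0.2, -1.4, 0.1]
width: 0.0201
```

Call:
{"method": "drive_tool", "body": {"series": [[[2, -0.01, 0.1, 0, 0], [2, -0.02, 0.2, 0, 0], [2, -0.03, 0.3, 0, 0], [2, -0.04, 0.4, 0, 0], [2, -0.04, 0.4, 0, 0]]]}}

```text
t: 26.55
ee_pos: [0.5042, -0.0282, 0.0106]
ee_rot: [[0.994, -0.033, -0.102], [0.098, 0.678, 0.728], [0.045, -0.734, 0.678]]
ft_force: [0.7, -0.8, 0.6]
width: 0.0198
```

Call:
{"method": "drive_tool", "body": {"series": [[[2, -0.01, 0.1, 0, 0], [2, -0.02, 0.2, 0, 0], [2, -0.02, 0.2, 0, 0]]]}}

```text
t: 26.85
ee_pos: [0.504, -0.0262, 0.0106]
ee_rot: [[0.994, -0.033, -0.102], [0.098, 0.678, 0.728], [0.045, -0.734, 0.678]]
ft_force: [0.0, -1.5, 0.6]
width: 0.02
```

Call:
{"method": "drive_tool", "body": {"series": [[[2, -0.01, 0.1, 0, 0], [2, -0.02, 0.2, 0, 0], [2, -0.02, 0.2, 0, 0]]]}}

```text
t: 27.15
ee_pos: [0.5038, -0.0243, 0.0106]
ee_rot: [[0.994, -0.033, -0.102], [0.097, 0.678, 0.728], [0.045, -0.734, 0.678]]
ft_force: [0.6, -0.6, -0.4]
width: 0.0199
```

Call:
{"method": "drive_tool", "body": {"series": [[[2, -0.01, 0.1, 0, 0], [2, -0.02, 0.2, 0, 0], [2, -0.02, 0.2, 0, 0]]]}}

```text
t: 27.45
ee_pos: [0.5036, -0.0222, 0.0106]
ee_rot: [[0.994, -0.033, -0.102], [0.098, 0.678, 0.728], [0.045, -0.734, 0.678]]
ft_force: [0.3, -0.6, 0.1]
width: 0.0203
```

Call:
{"method": "drive_tool", "body": {"series": [[[2, -0.01, 0.1, 0, 0], [2, -0.02, 0.2, 0, 0], [2, -0.02, 0.2, 0, 0]]]}}

```text
t: 27.75
ee_pos: [0.5036, -0.0207, 0.0104]
ee_rot: [[0.994, -0.033, -0.102], [0.097, 0.678, 0.729], [0.045, -0.734, 0.677]]
ft_force: [-0.0, -3.8, 0.5]
width: 0.0202
```

Contact may be starting (-3.8 N). I'll look before pressing further.

```bash
python3 -c "
from h import *
print(sense()['ft_force'])
a=grab_frame('wrist')[:, :, ::-1];b=grab_frame('side')[:, :, ::-1]
print(sense()['ft_force'])
b=cv2.resize(b[130:300,210:330],None,fx=3,fy=3,interpolation=3)
im=np.zeros((510,800,3),np.uint8);im[:400,:440]=a[:,100:540];im[:,440:]=b
cv2.imwrite('pics/c4.png',im)"
```

```text
[-0.03077468 -3.797492    0.5134373 ]
[ 0.06580355 -3.68180434  0.70596327]
```

View pics/c4.png

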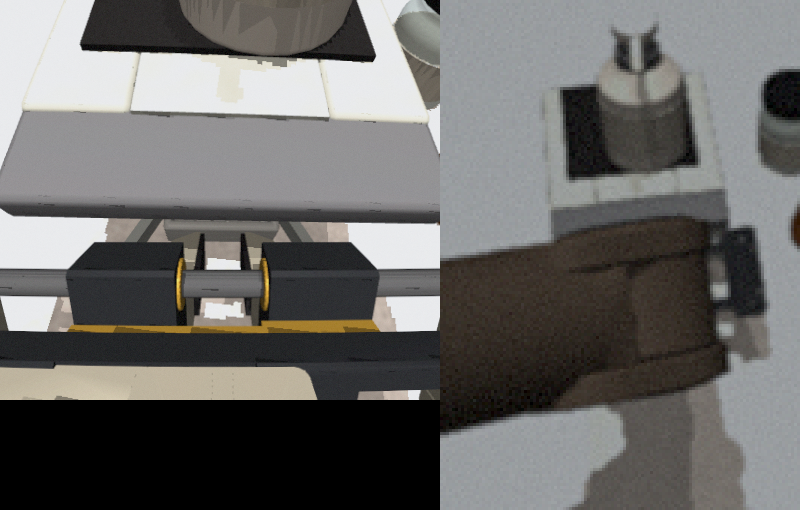

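The fingertips touch the tray's end under the visor's edge, and the visor is clear. I push 1 mm more to confirm a stiff stop.

Call:
{"method": "drive_tool", "body": {"series": [[[2, -0.005, 0.05, 0, 0], [2, -0.01, 0.1, 0, 0], [2, -0.01, 0.1, 0, 0]]]}}

```text
t: 28.15
ee_pos: [0.5036, -0.0203, 0.0104]
ee_rot: [[0.994, -0.033, -0.101], [0.096, 0.678, 0.729], [0.045, -0.735, 0.677]]
ft_force: [-1.1, -7.5, 2.3]
width: 0.02
```

Stiff contact: +0.4 mm of motion gave +3.7 N, peaking near 7.5 N, well below 20 N. The near end is at about x = 21 mm, inside the stated range. I back straight out, rise and look at the pump.

Call:
{"method": "drive_tool", "body": {"series": [[[2, 0.1, -1, 0, 0], [2, 0.4, -4, 0, 0], [2, 0.8, -8, 0, 0], [2, 0.8, -10, 3, 0], [0, 0.8, -10, 8, 0], [0, 0.8, -10, 13, 0], [0, 0.8, -10, 18, 0], [0, 0.8, -10, 23, 0], [0, 0.8, -9, 28, 0], [0, 0.8, -8, 31, 0], [0, 0.8, -8, 31, 0], [0, 0.8, -8, 31, 0]]]}}

```text
t: 29.35
ee_pos: [0.5112, -0.0993, 0.3207]
ee_rot: [[0.994, -0.033, -0.103], [0.098, 0.678, 0.729], [0.045, -0.735, 0.677]]
ft_force: [-0.4, -0.3, -0.8]
width: 0.0009
```

```bash
python3 -c "
from h import *
s=sense();print(s['joint_pos'].round(2))
import pickle
w=camera_model('wrist');a=grab_frame('wrist')[:,:,::-1];S=camera_model('scene');b=grab_frame('scene')[:,:,::-1]
pickle.dump((w,s),open('w5.pkl','wb'));cv2.imwrite('pics/w5.png',a);cv2.imwrite('pics/s5.png',b)
b=cv2.resize(b[150:250,310:410],None,fx=3,fy=3,interpolation=3)
im=np.zeros((400,780,3),np.uint8);im[:400,:480]=a[:,80:560];im[:300,480:]=b
cv2.imwrite('pics/c5.png',im)"
```

```text
[ 1.2   0.76 -1.24  1.5  -0.04  1.42  0.16]
```

View pics/c5.png

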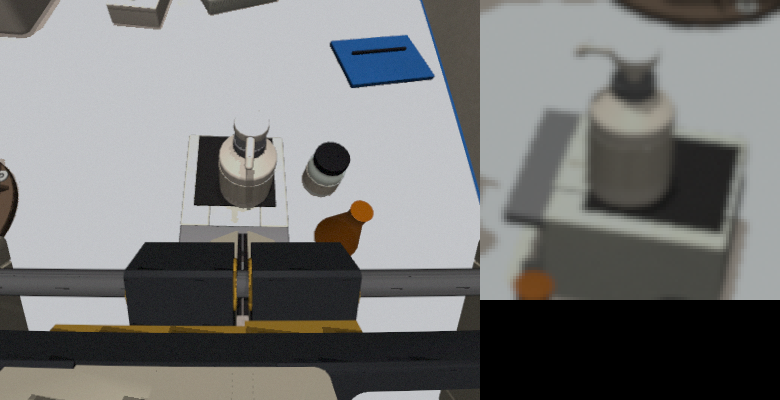

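The wrist view shows the round cap near (332,122), with the spout towards the front. I'll zoom in for its centre.

```bash
python3 -c "
import cv2,numpy as np
a=cv2.imread('pics/w5.png')[95:175,295:375]
a=cv2.resize(a,None,fx=7,fy=7,interpolation=3).astype(float)
cv2.imwrite('pics/c6.png',np.clip((a-150)*2.2,0,255).astype(np.uint8))"
```

```text
(no output)
```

View pics/c6.png

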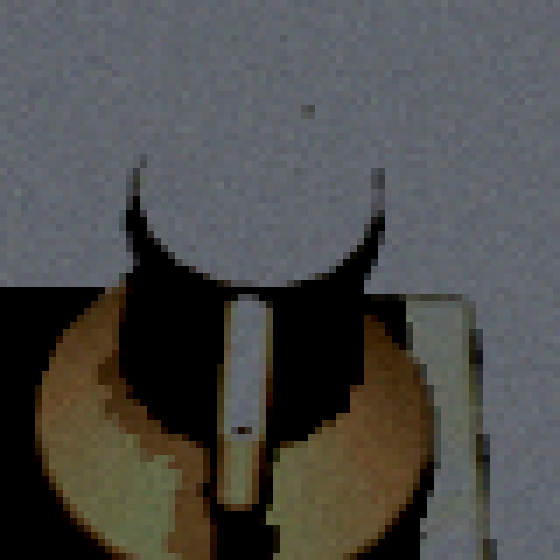

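```bash
python3 - <<'E'
from h import *
import pickle
w,s=pickle.load(open('w5.pkl','rb'))
f=lambda x,y:(295+x/7-.4,95+y/7-.4)
a=np.radians(5.5);u=np.array([-np.sin(a),np.cos(a),0])
for z in(.234,.24,.246):
    L,R,N=[onz(w,f(*p),z) for p in((133,180),(382,180),(258,287))]
    c=N+.019*u; print(z,"w",np.linalg.norm(L-R).round(4),(L+R)[:2]/2,"near->c",c.round(4))
d=c-np.array([.5049,-.0344,0]);print("lateral",(-np.cos(a)*d[0]-np.sin(a)*d[1]).round(4))
S=camera_model("scene");C=camera_model("side")
for X in([c[0],c[1],.24],): print(proj(S,X),proj(C,X))
print(s["ee_pos"])
E
```

```text
0.234 w 0.0379 [0.50805168 0.06783559] near->c [0.5079 0.0666 0.234 ]
0.24 w 0.037 [0.50804668 0.06261911] near->c [0.5079 0.0618 0.24  ]
0.246 w 0.0361 [0.50804168 0.05740262] near->c [0.5078 0.0571 0.246 ]
lateral -0.0117
[359.18408665 164.66181321] [273.70571783 137.09805333]
[ 0.51120227 -0.09929913  0.32067625]
```

Cap centre is about (0.508, 0.063) with its top near z = 0.238, and two estimates agree. I move above it and then press in small steps.

Call:
{"method": "drive_tool", "body": {"series": [[[0, 0.1, 4, 0, 0], [0, 0.2, 8, 0, 0], [0, 0.3, 12, -1, 0], [0, 0.3, 15, -2.5, 0], [0, 0.3, 16.5, -4, 0], [0, 0.3, 16.9, -5, 0], [0, 0.3, 16.9, -6, 0], [0, 0.3, 16.9, -6, 0], [0, 0.3, 16.9, -6, 0]]]}}

```text
t: 30.35
ee_pos: [0.5149, 0.0684, 0.2604]
ee_rot: [[0.994, -0.032, -0.1], [0.095, 0.679, 0.728], [0.044, -0.733, 0.678]]
ft_force: [0.2, -0.5, 0.3]
width: 0.0003
```

Call:
{"method": "drive_tool", "body": {"series": [[[0, 0, 0, -0.3, 0], [0, 0, 0, -0.6, 0], [0, 0, 0, -0.9, 0], [0, 0, 0, -1.2, 0], [0, 0, 0, -1.5, 0], [0, 0, 0, -1.8, 0], [0, 0, 0, -1.8, 0]]]}}

```text
t: 31.05
ee_pos: [0.5145, 0.0697, 0.2426]
ee_rot: [[0.994, -0.033, -0.102], [0.097, 0.679, 0.728], [0.045, -0.734, 0.678]]
ft_force: [-0.1, -0.7, 4.3]
width: 0.0004
```

Call:
{"method": "drive_tool", "body": {"series": [[[0, 0, 0, -0.2, 0], [0, 0, 0, -0.4, 0], [0, 0, 0, -0.6, 0], [0, 0, 0, -0.6, 0]]]}}

```text
t: 31.45
ee_pos: [0.5146, 0.0697, 0.2369]
ee_rot: [[0.994, -0.033, -0.102], [0.097, 0.679, 0.728], [0.045, -0.734, 0.678]]
ft_force: [-1.9, -1.9, 6.7]
width: 0.0003
```

Call:
{"method": "drive_tool", "body": {"series": [[[0, 0, 0, -0.1, 0], [0, 0, 0, -0.2, 0], [0, 0, 0, -0.2, 0]]]}}

```text
t: 31.75
ee_pos: [0.5146, 0.0698, 0.2353]
ee_rot: [[0.994, -0.033, -0.102], [0.097, 0.679, 0.728], [0.045, -0.733, 0.678]]
ft_force: [-1.6, -3.4, 8.9]
width: 0.0004
```

Call:
{"method": "drive_tool", "body": {"series": [[[0, 0, 0, -0.1, 0], [0, 0, 0, -0.2, 0], [0, 0, 0, -0.2, 0]]]}}

```text
t: 32.05
ee_pos: [0.5148, 0.07, 0.2346]
ee_rot: [[0.994, -0.033, -0.102], [0.097, 0.68, 0.727], [0.046, -0.733, 0.679]]
ft_force: [-6.8, -9.1, 22.1]
width: 0.0002
```

The cap is bottomed out: the force jumped to 22 N with almost no travel. I release it, move clear and check.

Call:
{"method": "drive_tool", "body": {"series": [[[0, 0, 0, 0.5, 0], [0, 0, 0, 1.2, 0], [0, 0, 0, 2, 0], [0, 0, -1, 4, 0], [0, 0, -4, 7, 0], [0, 0, -8, 8, 0], [0, 0, -13, 8, 0], [0, 0, -18, 8, 0], [0, 0, -23, 8, 0], [0, 0, -28, 8, 0], [0, 0, -33, 4, 0], [0, 0, -36, 0, 0], [0, 0, -36, 0, 0], [0, 0, -36, 0, 0]]]}}

```text
t: 33.45
ee_pos: [0.5136, -0.2916, 0.2302]
ee_rot: [[0.995, -0.034, -0.098], [0.095, 0.68, 0.727], [0.042, -0.732, 0.68]]
ft_force: [0.9, 0.5, 1.0]
width: 0.0005
```

```bash
python3 -c "
from h import *
s=sense();print(s['t'],s['ee_pos'],s['ft_force'],abs(s['joint_vel']).max())
a=grab_frame('wrist')[:,:,::-1];b=grab_frame('scene')[:,:,::-1]
old=cv2.imread('pics/scene0.png').astype(int)
for n,sl in(('flask',np.s_[235:290,305:345]),('jar',np.s_[250:290,360:390]),('pump',np.s_[155:220,338:380]),('front',np.s_[185:235,310:340])):
    print(n,np.abs(b[sl].astype(int)-old[sl]).mean().round(2))
b=cv2.resize(b[150:250,300:400],None,fx=3,fy=3,interpolation=3)
im=np.zeros((400,780,3),np.uint8);im[:400,:480]=a[:,80:560];im[:300,480:]=b
cv2.imwrite('pics/c7.png',im)"
```

```text
33.45 [ 0.51355077 -0.29159526  0.23015753] [0.85942885 0.45933085 0.99202829] 0.07073839309815864
flask 2.62
jar 1.85
pump 3.83
front 3.26
```

View pics/c7.png

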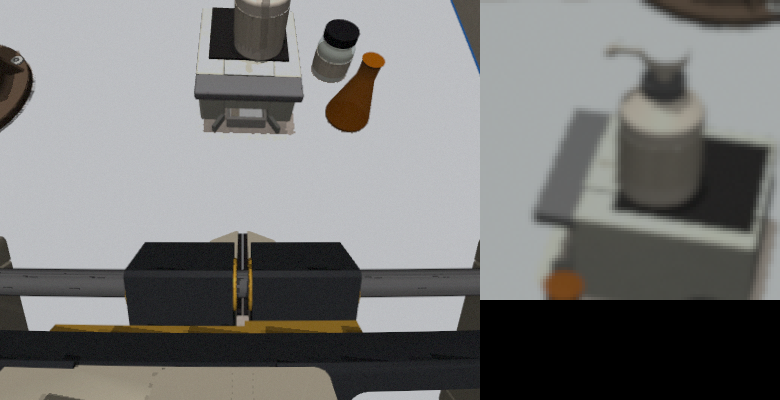

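Tray is in and straight, the cap is back up, the flask and jar have not moved, and the arm is clear. Handing in.

```bash
python3 -c "
from rig import *
hand_in();print(sense()['t'])"
```

```text
the job is handed in; nothing more can be done
the job is handed in; nothing more can be done
```

The job is done and handed in at about 33.5 s of the 62 s allowed; hand-in gives no verdict.

**What I did**
- **Tilting the tool:** the moves only allow a turn about the vertical, so I drove the arm against its reach and joint limits until the tool kept a tilt of about 45°.
- **Tray:** I gripped it at its rear, lined it up with the bridge (yaw about 5.5°) and slid it into the mouth. I then let go and pushed its end with the fingertips in 1–2 mm steps. At the stop the force rose from about 1 N to 3.8 N, then to 7.5 N over only 0.4 mm more travel. That is well below the 20 N at which the stop slips.
- **Pump:** I then pressed the cap with closed fingers until it bottomed out. The force rose smoothly to 8.9 N, then jumped to 22 N with hardly any travel. I let it come back up and moved clear.

**Last checks**
- The pictures show the tray straight in the tunnel, the cap up, and the flask and jar where they were. The wrist force is near zero with nothing touched.
- The tray's near end is about 21 mm in, worked out from the fingertip position and good to a few mm.
- **Not confirmed:** I did not check by sub-millimetre measurement that the tray stayed in contact with the stop after I released it. The cap's return is judged only from the low-resolution scene picture.

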